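# Draw a pulley wheel off the inspection arbor and stand it in the wheel rack

### The job

The large pulley wheel has been checked on the steel arbor in the bench clamp: draw it off over the arbor's open end and stand it gently in the wide, empty slot of the wheel rack. The arbor sits askew in the jaws, so feel for its true line and, as you slide, never let the wheel press on it with more than 10 N. Do not let the wheel drop, and leave the other things where they are.

Things in the scene. Friction and masses are not known exactly. Their poses are not given: they have to be found in the camera images.
- wheel_center (a point): Centre of the large black steel pulley wheel (0.24 to 0.43 kg) on the arbor: 64 mm diameter, 22 mm thick, grooved rim, flat faces to pinch above the arbor, and a 12 mm wide ball bearing of 16.5 mm bore within. x is the wheel's axis. It hangs by the bore on the arbor, whose top is 8 mm above this point. The loose bore lets it sit cocked up to 0.19 rad, so its axis does not give the arbor's line.
- clamp: Grey bench clamp, fixed: 100 mm square base, column, head with two horizontal spring jaws, black grips at the back (+x). Origin: centre of the base's underside; z up. The jaws end 31 mm from the origin on the -x side, 21 mm above the arbor's height; from there the arbor reaches out towards -x to a free, rounded end about 195 mm from the origin. Head and arbor are locked and rigid.
- arbor_start (a point): Point on the arbor's axis where the wheel starts (94 mm out from the clamp's origin, 150 mm up); axes as the clamp's. From here the arbor (straight smooth steel, 14 mm diameter) may lean up to 0.17 rad to either side of the clamp's -x axis and 0.045 rad up or down: no pose gives its lean. The wheel, with 1.25 mm play all round, is clear of the free end after about 120 mm of sliding.
- rack: Grey plastic wheel rack, fixed: base 150 x 100 mm (x by y), 8 mm thick, with two slots between upright walls (8 mm thick, 86 mm long in y, tops 44 mm above the shelf). Origin: centre of the underside; z up. The wide slot, at x = -40 mm, is 29 mm between its walls and empty; the narrow one (18 mm), at x = +40 mm, is taken. A wheel stands in its slot with its axis along the rack's x axis.
- wide_slot (a point): Where the large wheel's centre lies when it stands in the wide slot, resting on the two steel bars across it: rack x = -40, y = 0, 43 mm above the shelf; axes as the rack's.
- small_wheel: Bystander: small black pulley wheel, 44 mm diameter, 14 mm thick, standing in the rack's narrow slot; origin at its centre.
- chock: Bystander: hollow silver hexagonal chock, 42 mm across flats, 46 mm long, lying on the shelf; origin at its underside.
- chock_small: Bystander: smaller hexagonal chock, 28 mm across flats, lying on the shelf.
- gauge: Bystander: clear acrylic stepped gate-opening gauge, 120 mm long, 6 mm thick, lying flat.
- steel_carabiner: Bystander: steel screw-gate carabiner, 112 x 68 mm, lying flat.
- caliper: Bystander: caliper, about 190 mm long, lying flat.
- brush: Bystander: cleaning brush with a wooden handle, lying on the shelf.
- oil: Bystander: small white oil bottle, 95 mm tall, standing.
There are look-alikes about, which are no part of the job. Leave any green look-alike of the rack alone.

How it is judged:
On the way:
1. the wheel has been drawn off over the arbor's open end and is held up clear of it (x of wheel_center in the frame of clamp below -0.207 m and height (world z) of wheel_center above 0.11 m and contact force between wheel and clamp below 0.5 N), for 0.1 s.
At the end, for the whole second after the job is handed in: the large wheel stands released and still in the rack's wide slot, resting on both bars: its centre within 6 mm of the slot's centre each way and 38 to 47 mm above the shelf, its axis within 0.2 rad of the rack's x axis (x of wheel_center in the frame of rack between -0.046 and -0.034 m and y of wheel_center in the frame of rack between -0.006 and 0.006 m and z of wheel_center in the frame of rack between 0.038 and 0.047 m and angle between the x axis of wheel_center and the x axis of rack, either way round below 0.2 rad and linear speed of wheel below 0.02 m/s); the robot touches nothing.
It fails at once if while it is drawn off (once moved 8 mm from its start) the wheel is pressed against the arbor or clamp with more than 10 N (contact force between wheel and clamp above 10 N and distance of wheel_center from where it was at the start of the episode above 0.008 m).
It fails at once if the wheel is let fall (moving faster than 0.4 m/s with no finger on it) (linear speed of wheel above 0.4 m/s and contact force between the fingers and wheel below 0.1 N).
It fails at once if the wheel is pushed or dropped hard into the rack (over 40 N) (contact force between wheel and rack above 40 N).
It fails at once if another thing on the shelf is shifted by more than 12 mm (distance of any of small_wheel, chock, chock_small, gauge, steel_carabiner, caliper, brush, oil from where it was at the start of the episode above 0.012 m).
It also fails if it takes over 67 s, if anything falls off the work surface, if the arm or the gripper's body presses on something with over 40 N, if the wrist force passes 120 N, or if a joint passes its speed limit or range.

### The arm

A 7-joint arm with a two-finger parallel gripper is mounted at the origin on the work surface. World frame = base frame: x ahead of the robot, y to its left, z up, the work surface at z = 0. Lengths are in m, angles in rad, forces in N, time in s.
With the tool pointing down it reaches from about 0.425 to 0.95 m from the base axis. Payload 4.7 kg.
Tool frame: the origin (TCP) lies on the centre line of the jaws, within the pads' length; the fingertips stand robot.nose_length ahead of it and the grasp point (between the pads) lies 8 mm behind it (robot.nose_length is the distance from the TCP to the fingertips, in m); z points along the fingers, x is the direction in which the jaws open and shut, and the axes are right-handed (so a half turn about z gives the same grasp; the last joint's range is limited). The gripper opens to 85 mm and grips with 20 to 120 N. Pads are 22 mm wide; open, the fingers measure 114 mm over their backs; the gripper's body (76 mm by 85 mm) begins 54 mm behind the grasp point. The pads swing forward as they close: fully open they stand 13 mm farther back than shut.
Start: joints at [-0.029, 0.469, -0.049, 1.532, 0.024, 1.141, -0.082], TCP at [0.675, 0, 0.242] pointing down, gripper open.
Joint ranges: [-2.59, 2.59], [-0.33, 1.99], [-1.39, 1.29], [0.1, 2.45], [-1.04, 4.18], [0.21, 1.99], [-2.66, 2.66]. Speed limits (rad/s): [2.57, 2.57, 3.14, 3.14, 3.14, 3.14, 3.14].

### API

Orientations are given as [roll, pitch, yaw] about the fixed x, y, z axes, in that order (R = Rz(yaw) Ry(pitch) Rx(roll)).
In Python, from plant import robot gives the robot as it stands. Calls block until the motion is done:
- robot.goto(position, orientation): joint-space move of the TCP to a pose.
- robot.move_straight(position, vel=0.15, attitude=None, contact_N=None): straight line of the TCP; attitude=None keeps the orientation; vel is the mean speed in m/s. With contact_N (N) it stops when the force on the tool has changed by that much, and returns True; else False.
- robot.move_joints(angles): joint-space move.
- robot.grip(opening, strength=None): opening from 0.0 (shut) to 1.0 (fully open); strength is the grip in N (None keeps the last); returns when the fingers have stopped.
- robot.sleep(seconds).
- robot.inverse_kinematics(position, orientation): joint angles nearest the present ones, or None.
- robot.sense(): the state.
- robot.grab_frame(name): name is "scene" or "side" or "wrist"; returns a dict with "image" (480x640x3 uint8, red, green, blue), "range_z" (480x640 float32, m along the optical axis (not along the pixel's ray), 0 where there is no reading), "fx", "fy", "cx", "cy" (pixels), "R" (3x3) and "t" (3): a world point X has camera coordinates R X + t. Camera axes: x right, y down, z forward; pixel columns grow to the right and rows downward; lengths in m; the calibration is good to about 2 mm. A picture is of the moment at which its call begins.
A pose or a line that the arm cannot do raises robot.IKError and nothing moves.
- robot.close_job(): hands the job in, once; it reports no verdict.
The state is a dict: "t": time; "joint_pos": joint angles; "joint_velocities": joint speeds; "effort": joint torques, N m; "tcp_pos": TCP position; "tcp_rot": TCP orientation; "wrist_force": force on the tool from outside, world axes, zero at the start; "torque": the same for the moment, N m; "opening": opening from 0.0 (shut) to 1.0 (fully open).
Only numpy, scipy, OpenCV 4.12 (cv2) and the standard library are available. Lean on these libraries where they do the work, as an engineer would, in place of code of your own. Each camera call takes 0.05 s, during which the arm holds its last target. There are 200 camera calls.

## Working session

There is one attempt and no reset: what is moved stays moved. The work goes in short steps, each a Python script; the robot and the scene stay as the last script left them, time stands still between calls to the robot, and variables do not carry over. Pictures are saved under pics/ and viewed, about 8 in all and at most 12, crops included, and the job is handed in when it is done.

```bash
ls; mkdir -p pics
cat > h.py <<'E'
import numpy as np, cv2
from plant import robot
def save(f,n): cv2.imwrite('pics/'+n,cv2.cvtColor(f['image'],cv2.COLOR_RGB2BGR))
def pts(f):
    z=f['range_z']; v,u=np.mgrid[:480,:640]
    c=np.stack([(u-f['cx'])/f['fx']*z,(v-f['cy'])/f['fy']*z,z],-1)
    P=(c-f['t'])@np.asarray(f['R']); P[z==0]=np.nan
    return P
E
python3 - <<'E'
from h import *
ims=[]
for n in ['scene','side','wrist']:
    f=robot.grab_frame(n); save(f,n+'0.png'); np.savez('pics/'+n+'0.npz',**f)
    print(n,f['fx'],-np.array(f['R']).T@f['t'],np.array(f['R'])[2],(f['range_z']>0).mean())
s=robot.sense();print(s, robot.nose_length)
E
```

```text
pics
scene 542.0870413185695 [ 1.33638028 -0.73666936  0.81707397] [-0.64422174  0.54186865 -0.53977468] 0.9741243489583333
side 597.0168561651116 [0.85107581 0.82166156 1.50907684] [-0.20559898 -0.52378883 -0.82666457] 0.9959602864583333
wrist 372.52161400050693 [0.67524144 0.07972204 0.3725825 ] [-0.00224902 -0.31139967 -0.95027638] 0.995869140625
{'t': 0.15, 'joint_pos': array([-0.02893116,  0.46925141, -0.04860977,  1.533402  ,  0.02414626,
        1.14098474, -0.08229615]), 'joint_velocities': array([-6.53306379e-04, -2.63701077e-03,  6.82863840e-05, -4.32914483e-03,
        4.19366399e-04, -5.64782101e-05,  1.88060788e-03]), 'effort': array([ 3.33697863e-04, -5.10767841e+01, -4.67274967e-02, -2.37979531e+01,
        1.07760131e-02,  5.44104041e-03, -2.80327527e-05]), 'tcp_pos': array([6.74583307e-01, 3.68718618e-05, 2.41513169e-01]), 'tcp_rot': array([3.14151309e+00, 1.45620478e-03, 9.27162086e-05]), 'wrist_force': array([ 0.05785498, -0.19713733,  0.80002622]), 'torque': array([0.0711463 , 0.06184862, 0.01228072]), 'opening': 0.9984029082895282} 0.011
```

View pics/scene0.png

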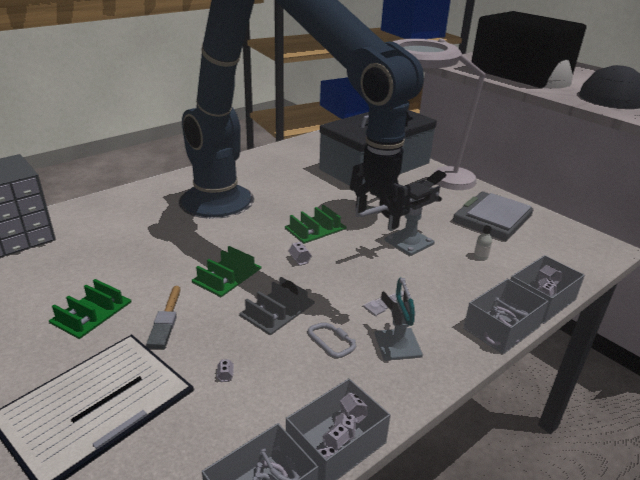

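View pics/side0.png

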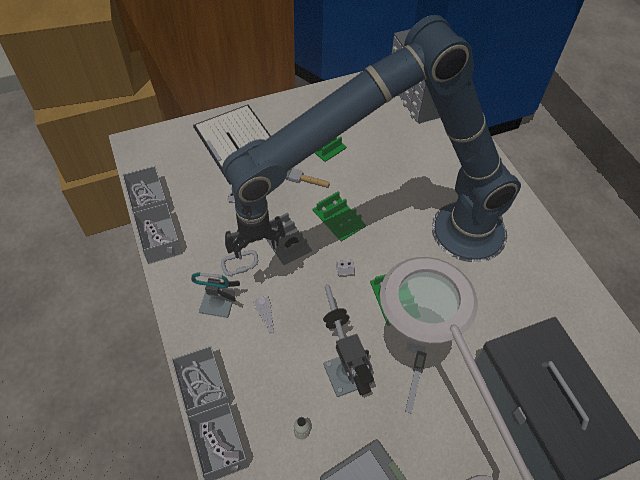

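The side view shows the clamp base near (345,375), wheel at (337,318), arbor tip at (328,288) and the grey rack near (290,240), partly under the arm. In the scene view the rack is at (275,303). Next I measure from the depth.

Run:
```python
from h import *
f=dict(np.load('pics/side0.npz')); P=pts(f); im=f['image']
for (u,v) in [(328,288),(330,295),(332,302),(337,318),(340,390),(350,350),(345,330),(290,240),(300,250)]:
    print((u,v),P[v,u].round(4),im[v,u])
a=im[270:400,290:420]; b=im[200:280,250:330]
cv2.imwrite('pics/c1.png',cv2.cvtColor(np.hstack([cv2.resize(a,(400,400),interpolation=2),cv2.resize(b,(400,400),interpolation=2)]),cv2.COLOR_RGB2BGR))
# topdown height map 2mm from side+scene
H=np.zeros((400,500,3),np.uint8)
Q=P.reshape(-1,3);ok=np.isfinite(Q[:,0]);Q=Q[ok];C=im.reshape(-1,3)[ok]
```

```text
(328, 288) [0.5251 0.1203 0.1575] [128 128 134]
(330, 295) [0.5284 0.1423 0.1594] [129 130 134]
(332, 302) [0.5305 0.1614 0.1561] [130 133 136]
(337, 318) [0.5401 0.2167 0.1749] [35 35 33]
(340, 390) [0.5744 0.3393 0.0167] [123 124 128]
(350, 350) [0.542  0.3048 0.1694] [71 73 73]
(345, 330) [0.493  0.1801 0.0015] [86 82 78]
(290, 240) [ 0.5442 -0.1256  0.0511] [28 30 27]
(300, 250) [ 0.5204 -0.1057  0.0131] [57 58 58]
```

View pics/c1.png

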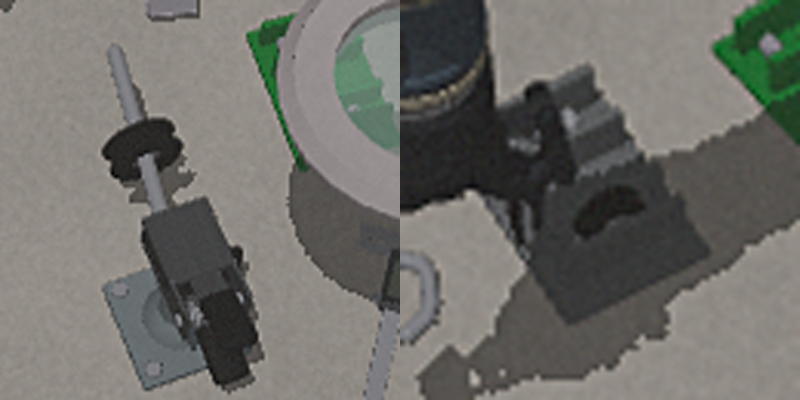

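Run:
```python
from h import *
for n in ['side','scene']:
    f=dict(np.load(f'pics/{n}0.npz')); P=pts(f); im=f['image'].astype(int)
    x,y,z=P[...,0],P[...,1],P[...,2]
    m=(z>.125)&(z<.19)&(x>.46)&(x<.6)&(y>.09)&(y<.26)
    br=im.sum(-1)
    print(n,'all',m.sum())
    for y0 in np.arange(.09,.26,.01):
        k=m&(y>=y0)&(y<y0+.01)&(br>250)
        d=m&(y>=y0)&(y<y0+.01)&(br<=250)
        if k.sum() or d.sum(): print(round(y0,2),k.sum(),P[k].mean(0).round(4) if k.any() else '',P[k][:,2].max().round(4) if k.any() else '',d.sum(),P[d].mean(0).round(4) if d.any() else '')
f=dict(np.load('pics/side0.npz')); P=pts(f); im=f['image'].astype(int)
x,y,z=P[...,0],P[...,1],P[...,2]
m=(z>.006)&(z<.03)&(x>.45)&(x<.68)&(y>.2)&(y<.42)
print(m.sum(),np.median(P[m],0))
r=cv2.minAreaRect(P[m][:,:2].astype(np.float32)*1000);print(r,cv2.boxPoints(r))
f=dict(np.load('pics/scene0.npz')); P=pts(f)
x,y,z=P[...,0],P[...,1],P[...,2]
m=(z>.006)&(z<.03)&(x>.45)&(x<.68)&(y>.2)&(y<.42)
r=cv2.minAreaRect(P[m][:,:2].astype(np.float32)*1000);print(m.sum(),r,cv2.boxPoints(r))
m=(z>.015)&(z<.06)&(x>.42)&(x<.72)&(y>-.28)&(y<-.04)
r=cv2.minAreaRect(P[m][:,:2].astype(np.float32)*1000);print('rack',m.sum(),r,cv2.boxPoints(r))
```

```text
side all 575
0.1 4 [0.5261 0.1072 0.1523] 0.1539 0 
0.11 17 [0.5251 0.1146 0.1546] 0.1614 0 
0.12 20 [0.5274 0.1249 0.1552] 0.1621 0 
0.13 20 [0.5282 0.135  0.1536] 0.163 0 
0.14 17 [0.5295 0.1453 0.1545] 0.1607 0 
0.15 17 [0.5314 0.1543 0.1544] 0.1602 1 [0.5237 0.1593 0.1479]
0.16 19 [0.5328 0.1648 0.1552] 0.1598 0 
0.17 19 [0.5343 0.1744 0.1543] 0.1621 1 [0.5263 0.1716 0.1549]
0.18 4 [0.5331 0.1813 0.1577] 0.162 0 
0.19 9 [0.5386 0.1931 0.1689] 0.1781 102 [0.5422 0.1969 0.1649]
0.2 0   56 [0.5368 0.2032 0.163 ]
0.21 16 [0.5375 0.2159 0.1551] 0.1643 171 [0.5375 0.2139 0.1558]
0.22 19 [0.5406 0.2258 0.1543] 0.1615 2 [0.5327 0.2248 0.1489]
0.23 17 [0.5421 0.2347 0.1542] 0.159 1 [0.535  0.2396 0.1535]
0.24 23 [0.5432 0.2447 0.1538] 0.1597 0 
0.25 18 [0.5443 0.2548 0.1542] 0.1587 2 [0.5373 0.2548 0.1534]
scene all 228
0.1 6 [0.5275 0.1072 0.1552] 0.1592 10 [0.526  0.1061 0.1504]
0.11 11 [0.5286 0.1151 0.1542] 0.1562 4 [0.5308 0.116  0.1496]
0.12 11 [0.5285 0.1245 0.1556] 0.1587 6 [0.5321 0.1263 0.1493]
0.13 16 [0.5295 0.1345 0.1556] 0.1599 4 [0.5344 0.1341 0.1501]
0.14 12 [0.5313 0.1452
[... 337 characters left out ...]
[0.5317 0.2047 0.1616]
0.21 0   1 [0.5238 0.2128 0.1712]
741 [0.56553879 0.31074912 0.01199329]
((567.81201171875, 311.3022155761719), (225.0355987548828, 216.09791564941406), 1.1819959878921509) [[453.08926 417.00714]
 [457.54703 200.9552 ]
 [682.5348  205.59729]
 [678.077   421.64923]]
657 ((554.56494140625, 322.6459655761719), (193.92770385742188, 126.22171020507812), 62.201663970947266) [[453.51727 266.30472]
 [565.1723  207.43985]
 [655.6126  378.9872 ]
 [543.9576  437.85208]]
rack 1379 ((567.54345703125, -164.32742309570312), (316.67633056640625, 123.42228698730469), 10.729833602905273) [[ 400.48444 -133.17436]
 [ 423.46295 -254.43874]
 [ 734.6025  -195.48048]
 [ 711.62396  -74.21611]]
```

Run:
```python
from h import *
f=dict(np.load('pics/side0.npz')); P=pts(f)
for u,v in [(390,270),(470,290),(430,262),(430,345),(400,330)]: print('lamp',P[v,u].round(3))
for yaw in (1.44,1.44-np.pi):
    for p in ([.535,.20,.30],[.535,.2,.171],[.52,.05,.171],[.535,-.13,.2]):
        q=robot.inverse_kinematics(p,[np.pi,0,yaw]); print(yaw,p,None if q is None else np.round(q,2))
```

```text
lamp [0.473 0.297 0.489]
lamp [0.349 0.397 0.496]
lamp [0.394 0.313 0.498]
lamp [ 0.29   0.301 -0.006]
lamp [0.514 0.426 0.493]
1.44 [0.535, 0.2, 0.3] [-0.09  0.28 -0.42  1.69  0.12  1.19  0.89]
1.44 [0.535, 0.2, 0.171] [-0.11  0.41 -0.41  1.84  0.2   0.93  0.83]
1.44 [0.52, 0.05, 0.171] [ 0.14  0.33 -0.38  1.95  0.16  0.89  1.12]
1.44 [0.535, -0.13, 0.2] [ 0.42  0.33 -0.32  1.87  0.12  0.97  1.48]
-1.7015926535897932 [0.535, 0.2, 0.3] [-0.59  0.25  0.2   1.72 -0.05  1.17 -2.08]
-1.7015926535897932 [0.535, 0.2, 0.171] [-0.61  0.38  0.23  1.87 -0.11  0.9  -2.03]
-1.7015926535897932 [0.52, 0.05, 0.171] [-0.4   0.3   0.27  1.98 -0.1   0.87 -1.78]
-1.7015926535897932 [0.535, -0.13, 0.2] [-0.1   0.31  0.33  1.9  -0.12  0.95 -1.42]
```

Run:
```python
from h import *
robot.goto([.535,.16,.29],[np.pi,0,1.44])
for n in ['wrist','side']:
    f=robot.grab_frame(n); save(f,n+'1.png'); np.savez('pics/'+n+'1.npz',**f)
print(robot.sense()['t'],robot.sense()['tcp_pos'])
a=cv2.imread('pics/wrist1.png'); b=cv2.imread('pics/side1.png')[195:285,240:340]
c=np.zeros((600,800,3),np.uint8); c[:390,:520]=cv2.resize(a,(520,390)); c[390-390:315,520:]=cv2.resize(b,(280,315)); cv2.imwrite('pics/c2.png',c[:400])
```

```text
1.2333 [0.53584368 0.15857467 0.28946921]
```

View pics/c2.png

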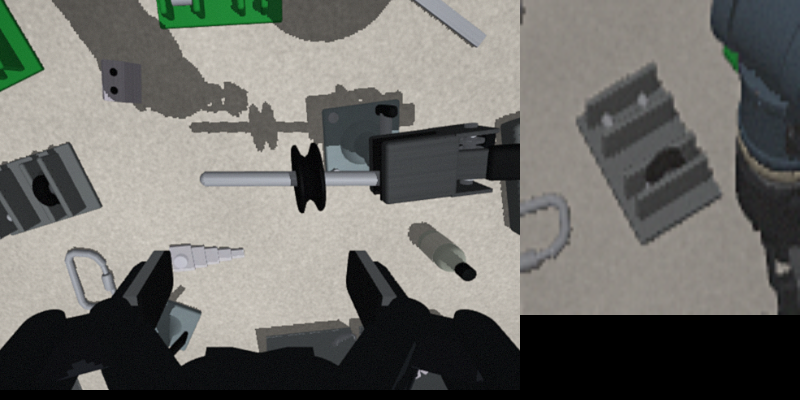

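Run:
```python
from h import *
f=dict(np.load('pics/wrist1.npz')); P=pts(f); im=f['image'].astype(int)
x,y,z=P[...,0],P[...,1],P[...,2]; br=im.sum(-1)
m=(z>.12)&(z<.19)&(x>.46)&(x<.6)&(y>.08)&(y<.27)
for y0 in np.arange(.09,.27,.01):
    k=m&(y>=y0)&(y<y0+.01)&(br>220)
    d=m&(y>=y0)&(y<y0+.01)&(br<=220)
    print(round(y0,2),k.sum(),P[k].mean(0).round(4) if k.any() else '',np.sort(P[k][:,2])[-5:].mean().round(4) if k.any() else '',d.sum(),P[d].mean(0).round(4) if d.any() else '')
# silhouettes: per column, upper & lower edge of arbor in image -> mid rays
k=m&(br>220); pr=[]
for u in range(240,480):
    r=np.where(k[:,u])[0]
    if len(r)>=8: pr.append((u,r.min(),r.max()))
pr=np.array(pr); mid=pr[:,1:].mean(1); w=pr[:,2]-pr[:,1]+1; print(pr[0],pr[-1],np.percentile(w,[10,50,90]))
g=np.abs(w-np.median(w))<=3
A=np.polyfit(pr[g,0],mid[g],1); print('line',A)
R=np.array(f['R']);t=f['t'];C=-R.T@t
for u in (260,460):
    d=R.T@np.array([(u-f['cx'])/f['fx'],(A[0]*u+A[1]-f['cy'])/f['fy'],1])
    for zz in (.15,.153): print(u,zz,(C+d*(zz-C[2])/d[2]).round(4))
print('cam',C)
# wheel dark pts
k=(z>.12)&(z<.2)&(x>.48)&(x<.6)&(y>.18)&(y<.225)&(br<=150); print('wheel',P[k].mean(0),P[k].min(0),P[k].max(0))
# clamp base
b=(z>.004)&(z<.02)&(x>.5)&(x<.65)&(y>.22)&(y<.4); r=cv2.minAreaRect(P[b][:,:2].astype(np.float32)*1000);print('base',b.sum(),r)
# rack side1
f=dict(np.load('pics/side1.npz')); P=pts(f);x,y,z=P[...,0],P[...,1],P[...,2]; im=f['image'].astype(int)
sat=im.max(-1)-im.min(-1)
mm=((z>.004)&(z<.075)&(x>.4)&(x<.68)&(y>-.27)&(y<0)&(sat<25)).astype(np.uint8)
n,l,s,c=cv2.connectedComponentsWithStats(mm)
i=1+s[1:,4].argmax(); b=l==i; Q=P[b]; r=cv2.minAreaRect(Q[:,:2].astype(np.float32)*1000); print('rack',s[i],r,cv2.boxPoints(r)); 
T=Q[Q[:,2]>.044]; print(len(T),np.percentile(T[:,2],[5,50,95])); 
r=cv2.minAreaRect(T[:,:2].astype(np.float32)*1000); print('tops',r)
```

```text
0.09 0   0 
0.1 72 [0.5227 0.1079 0.1546] 0.1572 0 
0.11 245 [0.5228 0.115  0.1555] 0.1581 0 
0.12 252 [0.524  0.1251 0.1553] 0.1581 0 
0.13 258 [0.5252 0.135  0.1551] 0.1581 0 
0.14 262 [0.5265 0.145  0.1551] 0.1581 0 
0.15 257 [0.528  0.155  0.1551] 0.1578 0 
0.16 260 [0.5293 0.165  0.155 ] 0.1579 0 
0.17 257 [0.5307 0.175  0.1549] 0.1576 0 
0.18 251 [0.5319 0.1849 0.1549] 0.1578 7 [0.5358 0.1882 0.1544]
0.19 84 [0.5291 0.1931 0.1557] 0.1703 1052 [0.5311 0.1945 0.1656]
0.2 13 [0.5172 0.2041 0.1452] 0.1519 1020 [0.5309 0.206  0.166 ]
0.21 94 [0.5309 0.2156 0.166 ] 0.1792 520 [0.5286 0.2117 0.1726]
0.22 242 [0.5371 0.225  0.1549] 0.1575 5 [0.5317 0.2243 0.1495]
0.23 243 [0.5383 0.235  0.1547] 0.1574 1 [0.5336 0.2354 0.1509]
0.24 242 [0.5398 0.2451 0.1547] 0.1572 1 [0.5343 0.2425 0.1521]
0.25 246 [0.541  0.255  0.1547] 0.1575 0 
0.26 174 [0.5431 0.2639 0.1538] 0.1592 1288 [0.5328 0.2681 0.1551]
[247 215 224] [466 211 223] [18. 19. 19.]
line [-2.79642409e-03  2.19933815e+02]
260 0.15 [0.5241 0.1152 0.15  ]
260 0.153 [0.5234 0.1158 0.153 ]
460 0.15 [0.5437 0.2645 0.15  ]
460 0.153 [0.5428 0.2634 0.153 ]
cam [0.45680979 0.16928545 0.42100344]
wheel [0.53043178 0.20243474 0.16742942] [0.50402652 0.19061373 0.12089894] [0.56529067 0.21402364 0.18205733]
base 2776 ((537.9170532226562, 298.5302734375), (100.21688079833984, 75.79132843017578), 89.97415161132812)
rack [ 260  213   52   50 1330] ((548.2633056640625, -161.40548706054688), (171.80313110351562, 131.26515197753906), 87.71630859375) [[ 479.25992 -244.62355]
 [ 610.4208  -249.85411]
 [ 617.2667   -78.18742]
 [ 486.10583  -72.95686]]
146 [0.04433428 0.04741793 0.05580847]
tops ((548.0593872070312, -163.4226531982422), (85.25828552246094, 120.06246948242188), 10.570470809936523)
```

The arbor runs along dx/dy ≈ 0.131 and is nearly level, with its axis at z ≈ 0.1505. The wheel centre is near (0.535, 0.2025, 0.149). Both agree with the given sizes. Now the grasp.

```bash
cat >> h.py <<'E'
YAW=np.pi/2-0.131
def wf(n=4):
    a=[]
    for _ in range(n): robot.sleep(.02); a.append(robot.sense()['wrist_force'])
    return np.mean(a,0)
def rep(tag):
    s=robot.sense(); print(tag,'t%.1f'%s['t'],np.round(s['tcp_pos'],4),'F',wf().round(2),'M',np.round(s['torque'],2),'op %.3f'%s['opening'])
E
python3 - <<'E'
from h import *
robot.grip(.6)
robot.goto([.5353,.2025,.24],[np.pi,0,YAW]); rep('above')
print(robot.move_straight([.5353,.2025,.172],vel=.06,contact_N=6)); rep('down')
f=robot.grab_frame('wrist'); save(f,'w2.png')
robot.grip(0,50); rep('grip')
f=robot.grab_frame('wrist'); save(f,'w3.png')
c=np.hstack([cv2.imread('pics/w2.png')[150:],cv2.imread('pics/w3.png')[150:]]); cv2.imwrite('pics/c3.png',cv2.resize(c,(800,206),interpolation=3))
E
```

```text
above t2.0 [0.5345 0.2032 0.2388] F [-0.21 -0.31  0.5 ] M [ 0.02 -0.02  0.  ] op 0.602
False
down t3.4 [0.5356 0.2027 0.1724] F [-0.29 -0.32  0.37] M [-0.01  0.05 -0.02] op 0.600
grip t3.9 [0.5356 0.2028 0.1724] F [-0.07  0.3   1.59] M [ 0.11 -0.06 -0.01] op 0.250
```

View pics/c3.png

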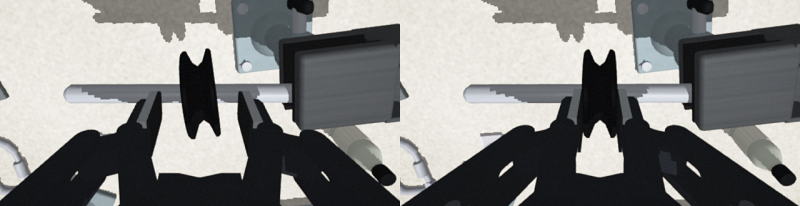

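The pads hold the wheel squarely (opening 0.25 ≈ 21 mm). Next I feel for the free band vertically and sideways.

```bash
cat >> h.py <<'E'
A=np.array([-np.sin(.131),-np.cos(.131),0]); S=np.array([np.cos(.131),-np.sin(.131),0]); Z=np.array([0,0,1.])
E
python3 - <<'E'
from h import *
p0=np.array([.5356,.2028,.1724])
def at(s,z):
    robot.move_straight(list(p0+s*S*1e-3+z*Z*1e-3),vel=.01); F=wf(); p=robot.sense()['tcp_pos']-p0
    print((s,z),'act s %.2f z %.2f'%(p@S*1e3,p[2]*1e3),'Fs %.2f Fz %.2f Fa %.2f'%(F@S,F[2],F@A)); return F
zs=[0,.6,1.2,1.8,2.4,3.0]
for z in zs:
    F=at(0,z)
    if z>1 and F[2]<-8: break
print(robot.sense()['t'])
E
```

```text
(0, 0) act s 0.03 z 0.01 Fs 0.41 Fz 1.28 Fa -0.55
(0, 0.6) act s -0.25 z 0.18 Fs 0.25 Fz -1.81 Fa -0.22
(0, 1.2) act s -0.42 z 0.66 Fs -0.50 Fz -3.89 Fa 0.01
(0, 1.8) act s -0.02 z 1.79 Fs 0.35 Fz -3.76 Fa 0.45
(0, 2.4) act s -0.01 z 2.44 Fs 0.40 Fz -4.20 Fa -0.13
(0, 3.0) act s -0.10 z 2.80 Fs 0.11 Fz -5.90 Fa -0.12
5.8833
```

Run:
```python
from h import *
p0=np.array([.5356,.2028,.1724])
def at(s,z):
    robot.move_straight(list(p0+s*S*1e-3+z*Z*1e-3),vel=.01); F=wf(); p=robot.sense()['tcp_pos']-p0
    print((s,z),'act s %.2f z %.2f'%(p@S*1e3,p[2]*1e3),'Fs %.2f Fz %.2f Fa %.2f'%(F@S,F[2],F@A)); return F
at(0,1.5)
for sg in (1,-1):
    for k in (.6,1.2,1.8,2.4):
        F=at(sg*k,1.5)
        if F@S*sg<-2.5: break
    at(0,1.5)
print(robot.sense()['t'])
```

```text
(0, 1.5) act s 0.08 z 1.65 Fs 0.48 Fz -3.60 Fa 0.07
(0.6, 1.5) act s 0.63 z 1.53 Fs 0.18 Fz -3.87 Fa 0.01
(1.2, 1.5) act s 1.21 z 1.49 Fs -0.33 Fz -4.01 Fa -0.43
(1.8, 1.5) act s 1.48 z 1.44 Fs -0.98 Fz -3.16 Fa -0.06
(2.4, 1.5) act s 1.66 z 1.39 Fs -4.14 Fz -1.95 Fa 0.29
(0, 1.5) act s 0.61 z 1.65 Fs 0.38 Fz -4.16 Fa 0.12
(-0.6, 1.5) act s -0.54 z 1.50 Fs 0.04 Fz -3.38 Fa -0.24
(-1.2, 1.5) act s -1.14 z 1.53 Fs 0.60 Fz -4.05 Fa -0.29
(-1.8, 1.5) act s -1.26 z 1.53 Fs 2.78 Fz -5.21 Fa -0.44
(0, 1.5) act s -0.38 z 1.45 Fs 0.47 Fz -3.41 Fa 0.28
9.325
```

```bash
cat > slide.py <<'E'
from h import *
import json,sys
def pos(): return robot.sense()['tcp_pos']
F0=np.array(0.35*S+(-3.8)*Z)
p0=np.array([.5356,.2028,.1724]); 
def cmd(a,s,z,vel=.02,c=5):
    hit=robot.move_straight(list(p0+a*A+s*S+z*Z),vel=vel,contact_N=c); F=wf(3)-F0
    return hit,F@S,F[2],F@A
def centre(a,s,z):
    out=[]
    for ax in (0,1):
        e=[]
        for sg in (1,-1):
            for k in (.0009,.0015,.0021,.0027):
                h,fs,fz,_=cmd(a,s+sg*k*(ax==0),z+sg*k*(ax==1),vel=.012)
                p=pos()-p0; v=p@S if ax==0 else p[2]
                if (fs if ax==0 else fz)*sg<-1.3: break
            e.append(v)
        c=(e[0]+e[1])/2
        if ax==0: s=c
        else: z=c
        print('  probe','sz'[ax],np.round(np.array(e)*1e3,2)); cmd(a,s,z,vel=.012)
    return s,z
def run(a,s,z,ss,sz,a1,step=.01):
    while a<a1-1e-6:
        d=min(step,a1-a); a+=d; s+=ss*d; z+=sz*d
        h,fs,fz,fa=cmd(a,s,z); p=pos()-p0
        print('a %.1f s %.2f z %.2f'%tuple(1e3*np.array([p@A,p@S,p[2]])),h,'dF s %.2f z %.2f a %.2f'%(fs,fz,fa))
        if h and p@A<a-.002: print('stopped early'); break
        if abs(fs)>1.2: s+=np.sign(fs)*.0004; cmd(a,s,z)
        if abs(fz)>1.2: z+=np.sign(fz)*.0004; cmd(a,s,z)
    return p@A,s,z
E
python3 - <<'E'
from slide import *
a,s,z=run(0,.00015,.0015,0,.005,.03)
s2,z2=centre(a,s,z); print('centre',a,s2,z2,'slopes',(s2-.00015)/a,(z2-.0015)/a,robot.sense()['t'])
E
```

```text
a 9.9 s 0.18 z 1.62 False dF s 0.09 z -0.06 a 0.58
a 19.9 s 0.16 z 1.64 False dF s 0.29 z 0.05 a -0.18
a 29.9 s 0.16 z 1.70 False dF s -0.29 z 0.30 a 0.13
  probe s [ 1.47 -1.32]
  probe z [3.09 1.01]
centre 0.029878974490593645 7.566800845539348e-05 0.0020468081631459106 slopes -0.002487769169186424 0.018300767428214584 15.0
```

Run:
```python
from slide import *
a,s,z=run(.0299,.0001,.00195,-.001,.013,.07)
s2,z2=centre(a,s,z); print('centre',a,s2,z2,'slopes',(s2-.0001)/(a-.03),(z2-.00195)/(a-.03),robot.sense()['t'])
```

```text
a 39.7 s 0.09 z 2.15 False dF s 0.17 z 0.21 a -0.07
a 49.8 s 0.06 z 2.26 False dF s -0.55 z 0.57 a 0.33
a 59.8 s 0.08 z 2.37 False dF s -0.03 z 0.09 a 0.02
a 69.8 s 0.07 z 2.51 False dF s -0.04 z -0.64 a -0.23
a 69.9 s 0.03 z 2.45 False dF s -0.66 z 0.27 a -0.07
  probe s [ 1.65 -0.91]
  probe z [3.35 1.1 ]
centre 0.06988737977483306 0.00037057532740566925 0.0022271448606363126 slopes 0.006783482117228185 0.006948184167544071 21.4083
```

Run:
```python
from slide import *
a,s,z=run(.0699,.0003,.0023,.004,.008,.145)
rep('end')
```

```text
a 79.8 s 0.34 z 2.45 False dF s -0.70 z -0.11 a 0.17
a 89.8 s 0.37 z 2.48 False dF s -0.09 z 0.06 a -0.07
a 99.8 s 0.41 z 2.59 False dF s -0.37 z -0.23 a -0.35
a 109.8 s 0.49 z 2.68 False dF s -0.38 z 0.34 a -0.45
a 119.8 s 0.50 z 2.74 False dF s -0.57 z 0.13 a -0.07
a 129.8 s 0.53 z 2.81 False dF s -0.17 z -0.67 a 0.23
a 139.8 s 0.57 z 2.87 False dF s -0.55 z -0.09 a 0.03
a 145.0 s 0.61 z 2.89 False dF s -0.55 z -0.25 a 0.53
end t26.8 [0.5173 0.0589 0.1753] F [ 0.27 -0.26 -4.02] M [-0.   -0.03  0.03] op 0.243
```

Clear of the arbor, peak side force under 1 N while sliding. Now over to the rack with a close look.

Run:
```python
from h import *
p=robot.sense()['tcp_pos']
robot.move_straight([p[0],p[1]-.02,.21],vel=.1)
robot.goto([.545,-.20,.21],[np.pi,0,1.755]); robot.sleep(.2); rep('hover')
for n in ['wrist','side','scene']:
    f=robot.grab_frame(n); save(f,n+'4.png'); np.savez('pics/'+n+'4.npz',**f)
a=cv2.imread('pics/wrist4.png'); b=cv2.imread('pics/scene4.png')[250:340,225:335]
c=np.zeros((390,800,3),np.uint8); c[:,:520]=cv2.resize(a,(520,390)); c[:229,520:]=cv2.resize(b,(280,229)); cv2.imwrite('pics/c4.png',c)
f=dict(np.load('pics/side4.npz'));P=pts(f);x,y,z=P[...,0],P[...,1],P[...,2]
for zt in (.0445,):
  m=(abs(z-.044)<.004)&(x>.44)&(x<.66)&(y>-.28)&(y<-.05); print(m.sum())
f=dict(np.load('pics/wrist4.npz'));P=pts(f);x,y,z=P[...,0],P[...,1],P[...,2]
ex=np.array([np.cos(1.755),np.sin(1.755)]); ey=np.array([-ex[1],ex[0]])
m=(abs(z-.044)<.003)&(x>.44)&(x<.66)&(y>-.28)&(y<-.05)
Q=P[m][:,:2]; r=cv2.minAreaRect(Q.astype(np.float32)*1000); print('tops wrist',m.sum(),r,cv2.boxPoints(r))
h,e=np.histogram((Q-[.548,-.163])@ex,bins=np.arange(-.09,.09,.003))
for a,b in zip(e,h): print(round(a*1e3),b,end='; ')
m=(z>.1)&(z<.23)&(f['image'].sum(-1)<150)&(np.hypot(x-.545,y+.2)<.06)
print('wheel/fingers',m.sum(),P[m].min(0),P[m].max(0))
```

```text
hover t28.5 [ 0.5455 -0.1978  0.2101] F [ 0.   -0.22 -4.22] M [-0.03 -0.06 -0.  ] op 0.244
243
tops wrist 3403 ((545.5330200195312, -166.85379028320312), (85.23367309570312, 119.46527099609375), 9.720176696777344) [[ 493.44296 -115.17394]
 [ 513.61304 -232.9242 ]
 [ 597.62305 -218.53363]
 [ 577.453   -100.78339]]
-90 0; -87 0; -84 0; -81 0; -78 0; -75 0; -72 0; -69 0; -66 6; -63 318; -60 337; -57 169; -54 0; -51 0; -48 0; -45 0; -42 0; -39 0; -36 0; -33 0; -30 0; -27 165; -24 219; -21 188; -18 5; -15 0; -12 0; -9 0; -6 0; -3 0; 0 0; 3 0; 6 0; 9 0; 12 0; 15 0; 18 0; 21 219; 24 363; 27 311; 30 85; 33 17; 36 17; 39 64; 42 55; 45 9; 48 310; 51 349; 54 197; 57 0; 60 0; 63 0; 66 0; 69 0; 72 0; 75 0; 78 0; 81 0; 84 0; wheel/fingers 7905 [ 0.5120075  -0.22328176  0.17751609] [ 0.57122201 -0.17666962  0.22999933]
```

View pics/c4.png

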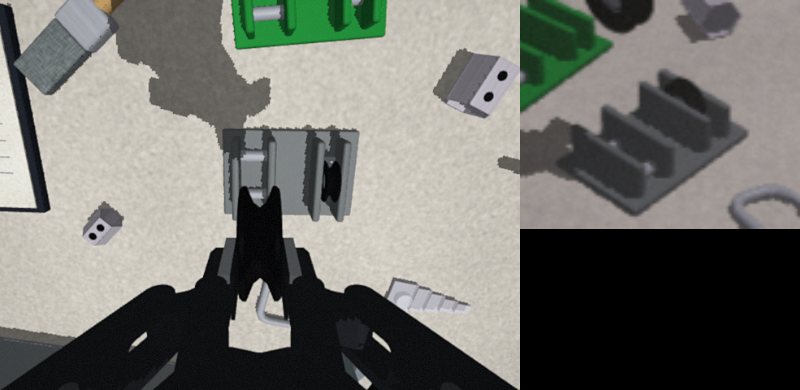

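The wrist view gives the wall tops as an 85.2 × 119.5 mm rectangle, where 86 × 119.5 is expected. The rack yaw is 1.740 and the slot centre is (0.5518, −0.2036). I descend to just above the walls and check the alignment in the same view.

Run:
```python
from h import *
robot.goto([.5518,-.2036,.16],[np.pi,0,1.7404])
robot.move_straight([.5518,-.2036,.118],vel=.08); robot.sleep(.2); rep('low')
f=robot.grab_frame('wrist');save(f,'w5.png');P=pts(f);x,y,z=P[...,0],P[...,1],P[...,2]
g=robot.grab_frame('scene');save(g,'s5.png')
h=robot.grab_frame('side');save(h,'d5.png')
m=(abs(z-.044)<.003)&(x>.44)&(x<.66)&(y>-.28)&(y<-.05)
r=cv2.minAreaRect(P[m][:,:2].astype(np.float32)*1000); print('tops',r)
ex=np.array([np.cos(1.7404),np.sin(1.7404)])
Q=(P[m][:,:2]-[.5518,-.2036])@ex*1e3
hh,e=np.histogram(Q,bins=np.arange(-30,30,1)); print([(int(a),int(b)) for a,b in zip(e,hh) if b])
br=f['image'].astype(int).sum(-1)
w=(z>.03)&(z<.132)&(br<110)&(np.hypot(x-.5518,y+.2036)<.045)
W=(P[w][:,:2]-[.5518,-.2036]); print('wheel axis range',np.percentile(W@ex*1e3,[1,50,99]))
c=np.hstack([cv2.resize(cv2.imread('pics/w5.png'),(400,300)),cv2.resize(cv2.imread('pics/s5.png')[230:350,200:360],(400,300))]);cv2.imwrite('pics/c5.png',c)
```

```text
low t29.9 [ 0.5522 -0.2037  0.1186] F [ 0.06  0.07 -4.01] M [-0.05 -0.02  0.  ] op 0.245
tops ((546.1151123046875, -167.0201416015625), (85.96370697021484, 119.25065612792969), 9.934547424316406)
[(-23, 60), (-22, 178), (-21, 174), (-20, 176), (-19, 183), (-18, 158), (-17, 122), (-16, 97), (-15, 20), (14, 56), (15, 120), (16, 157), (17, 183), (18, 181), (19, 175), (20, 181), (21, 150), (22, 32)]
wheel axis range [-22.54837023  -0.53774655  21.60400142]
```

View pics/c5.png

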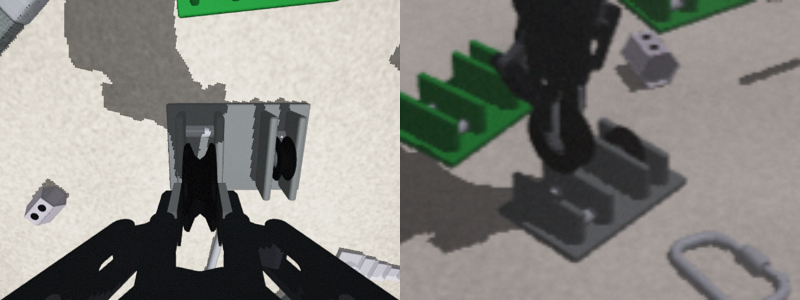

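The slot is centred on the wheel to about 0.3 mm. Lowering gently.

Run:
```python
from h import *
X=[.5524,-.2039]
robot.move_straight(X+[.075],vel=.05,contact_N=5,attitude=[np.pi,0,1.742]); rep('75')
print(robot.move_straight(X+[.060],vel=.015,contact_N=2.5)); rep('touch')
f=robot.grab_frame('wrist');save(f,'w6.png');g=robot.grab_frame('scene');save(g,'s6.png')
c=np.hstack([cv2.resize(cv2.imread('pics/w6.png'),(400,300)),cv2.resize(cv2.imread('pics/s6.png')[230:350,200:360],(400,300))]);cv2.imwrite('pics/c6.png',c)
```

```text
75 t31.2 [ 0.5527 -0.2039  0.0753] F [ 0.04 -0.04 -3.96] M [ 0.06 -0.03  0.04] op 0.246
True
touch t31.9 [ 0.5527 -0.2039  0.0668] F [ 1.37 -0.14  3.44] M [-0.04 -0.2  -0.02] op 0.248
```

View pics/c6.png

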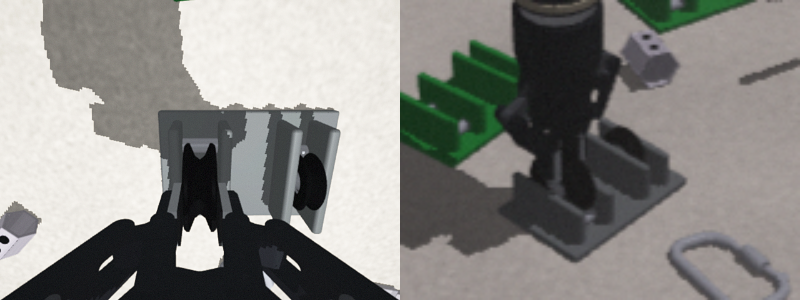

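Contact came at TCP z = 0.0668, so the wheel centre is at about 0.043, as expected for resting on the bars. Releasing.

Run:
```python
from h import *
robot.grip(.33); robot.grip(.6); rep('open')
p=robot.sense()['tcp_pos']
print(robot.move_straight([p[0],p[1],.17],vel=.08,contact_N=6)); 
robot.goto([.50,-.17,.22],[np.pi,0,1.742]); robot.sleep(.3); rep('up')
f=robot.grab_frame('wrist');save(f,'w7.png');np.savez('pics/w7.npz',**f);P=pts(f);x,y,z=P[...,0],P[...,1],P[...,2]
ex=np.array([np.cos(1.744),np.sin(1.744)]);ey=np.array([-ex[1],ex[0]]);c=np.array([.5525,-.2037])
br=f['image'].astype(int).sum(-1)
D=P[...,:2]-c
w=(z>.047)&(z<.09)&(np.hypot(D[...,0],D[...,1])<.045)&(br<200)
a=D[w]@ex*1e3;b=D[w]@ey*1e3
print('wheel',w.sum(),'axis',np.percentile(a,[1,50,99]),'lat',np.percentile(b,[1,50,99]),'ztop',np.percentile(z[w],99.5))
for lo in (-30,-10,10): k=(b>lo)&(b<lo+20); print(lo,np.percentile(a[k],[3,97]) if k.any() else '')
k=z[w]>.070; print('top strip lat',np.percentile(b[k],[2,50,98]),'axis',np.percentile(a[k],[2,50,98]))
m=(abs(z-.044)<.003)&(x>.44)&(x<.66)&(y>-.28)&(y<-.05)
print('tops',cv2.minAreaRect(P[m][:,:2].astype(np.float32)*1000))
cv2.imwrite('pics/c7.png',cv2.imread('pics/w7.png'))
```

```text
open t32.6 [ 0.5509 -0.2036  0.0654] F [ 0.25  0.16 -0.27] M [ 0.01 -0.02  0.04] op 0.604
False
up t34.9 [ 0.5001 -0.1703  0.219 ] F [-0.44 -0.07  0.05] M [-0.06 -0.01 -0.  ] op 0.601
wheel 1666 axis [-10.59172694  -0.94604725  11.17376043] lat [-24.25493298   7.74697494  30.50134361] ztop 0.075014614603066
-30 [-9.7006424  11.09641462]
-10 [-9.96924392 11.09002633]
10 [-10.05890061  11.1229186 ]
top strip lat [-14.62773681   1.4962616   15.28778444] axis [-10.61946681  -6.07029531  10.9993745 ]
tops ((545.8167114257812, -166.75680541992188), (85.99110412597656, 119.43878173828125), 10.13560962677002)
```

View pics/c7.png

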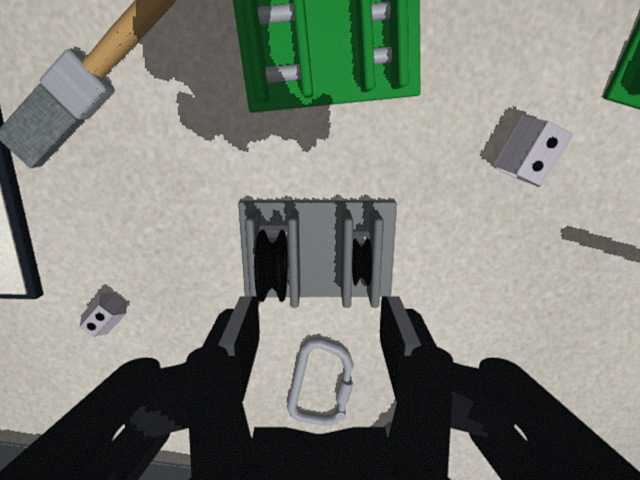

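The wheel stands upright in the wide slot of the grey rack (pixel 271,265). It is about 0.3 mm off along the axis and less than 1.5 mm off sideways. Its top is at 0.075, so its centre is at 0.043. The gripper is clear, so I hand in.

```bash
python3 -c "
from plant import robot
robot.close_job()"
```

```text
the job is handed in; nothing more can be done
```

The wheel is off the arbor and standing released in the grey rack's wide slot, and I handed the job in at about 35 s of the 67 s allowed; no verdict was reported.

- **Arbor line:** The wrist camera gave a lean of about 0.131 rad sideways. Force probes at 0, 30 and 70 mm of sliding put it about 0.01 rad upward. The camera had shown about half that rise, so I followed the probes.
- **Sliding:** I drew the wheel off in 10 mm steps. The wrist force stayed within about 0.7 N of the wheel's free weight at each step. I pushed deliberately against the arbor only while probing. The largest reading there was about 4 N, before sliding began; the later probes had a 5 N stop.
- **Placing:** The wheel touched the bars at the expected height, with a wrist force change of about 7 N.
- **Last check:** The wheel's centre is about 0.3 mm off along the slot axis, no more than 1.5 mm off sideways, and at a height of 0.043 m. Its axis is square to the slot, and the gripper is clear of everything. The things visible in the last wrist picture looked undisturbed; I did not measure any of the other things.

One disagreement: the side camera put the slot about 3 mm from where the wrist camera did. I used the wrist value, and the fit confirmed it.

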